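# Seat the loaded vial tray on the autosampler turntable

### The arm

A 6-joint arm with a two-finger parallel gripper is mounted at the origin on the work surface. World frame = base frame: x ahead of the robot, y to its left, z up, the work surface at z = 0. Lengths are in m, angles in degrees, forces in N, time in s.
With the tool pointing down it reaches from about 0.35 to 0.925 m from the base axis. Payload 6.4 kg.
Tool frame: the origin (TCP) lies between the finger pads, 19 mm behind the fingertips; this is the grasp point; y points along the fingers, x is the direction in which the jaws open and shut, and the axes are right-handed (so a half turn about y gives the same grasp; the last joint's range is limited). The gripper opens to 85 mm and grips with 20 to 120 N. Pads are 22 mm wide; open, the fingers measure 114 mm over their backs; the gripper's body (76 mm by 85 mm) begins 54 mm behind the grasp point. The pads swing forward as they close: fully open they stand 13 mm farther back than shut.
Start: joints at [-73.23, 14.043, 89.255, -0, 76.702, -9.975], TCP at [0.293, -0.58, 0.25] pointing down, gripper open.
Joint ranges: [-179.41, 179.41], [-58.25, 129.5], [7.25, 145.43], [-54.29, 234.29], [11.92, 165.04], [-157.13, 157.13]. Speed limits (degrees/s): [147.25, 147.25, 180, 180, 180, 180].

### API

Orientations are given as a 3x3 rotation matrix whose columns are the frame's x, y, z axes.
In Python, from bench import sensors, vision, env gives the robot as it stands.
- The arm moves only by the tool step_arm, never from a script. Its argument "increments" is a list of rows, each a list of 7 numbers: the gripper command: -1 is shut, 1 is fully open, values between are in proportion, then the shift along the tool's x, y, z in units of 40 mm (1.0 is 40 mm), then the turn, a rotation vector about the tool's x, y, z in units of 6 degrees (1.0 is 6 degrees). A call has 1 to 12 rows; each row is the pose to reach, as a shift and turn from the pose commanded when the call began, along the tool's axes at that moment; what a row does not reach only later rows make up. A row lasts 1/12 s, in which the tool goes at most 41.7 mm and 7.16 degrees, less where a joint would pass 70% of its speed; a pose out of reach is approached as far as the arm can. A call with a gripper value outside its range is refused whole. The fingers move at their own pace and stop on an object; "newtons" is the grip in N (left out, the last holds). Time passes only in rows, so rows that repeat a pose let the fingers close. It gives the time, the measured TCP pose, the force and the opening at its end, in the units of the state.
- sensors.read_state(): the state, without advancing time (a new reading comes with each control period).
- vision.snapshot(name): name is "side" or "top" or "wrist"; returns (picture, depth): 480x640x3 uint8, red, green, blue; 480x640 float32, m along the optical axis (not along the pixel's ray), 0 where there is no reading.
- vision.get_calibration(name): a dict with "camera_matrix" (3x3 intrinsics, pixels), "camera_from_world" (4x4, takes a point from world to camera coordinates). Camera axes: x right, y down, z forward; pixel columns grow to the right and rows downward; lengths in m; the calibration is good to about 2 mm. A picture is of the moment at which its call begins: read the wrist's pose just before it. get_calibration takes no time and is no camera call; for the wrist camera it gives the pose at the moment of the call.
- env.hand_in(): hands the job in, once; it reports no verdict.
The state is a dict: "t": time; "joint_positions": joint angles; "qd": joint speeds; "joint_torque": joint torques, N m; "tcp_pos": TCP position; "ee_rot": TCP orientation; "wrist_force": force on the tool from outside, world axes, zero at the start; "torque": the same for the moment, N m; "grip_width": finger opening in m.
Only numpy, scipy, OpenCV 4.12 (cv2) and the standard library are available. Lean on these libraries where they do the work, as an engineer would, in place of code of your own. Each camera call takes 0.05 s, during which the arm holds its last target.

### The job

Load the autosampler: take the full vial tray by its green grip, turn it to match, and lower it onto the turntable so that both locating pegs come up through its two holes, the wide peg in the wide hole. Keep hold of it until it is fully home and lies flush on the seat, then let go; keep the tray upright all the way, and leave the empty tray with the grey grip and the other loose things on the bench where they are.

Things in the scene. Friction and masses are not known exactly. Their poses are not given: they have to be found in the camera images.
- tray: The full vial tray, about 0.4 kg, flat on the bench at the start: white ring (outer diameter 156 mm, inner 108 mm, 12 mm thick), a crossbar 50 mm wide along x, amber vials with white caps up to 28 mm above the underside, a green upright grip fin in the centre. Origin: centre of the underside; z up; x points to the wide hole and the ring's yellow mark.
- grip (a point): On the green fin, 58 mm above the tray's underside: a good TCP height for a grasp from above (fingertips reach 19 mm lower). The fin is 36 mm long along the tray's x, 14 mm thick along its y (close the fingers along y), its top 78 mm above the underside. Axes as the tray's.
- wide_hole (a point): Centre of the wide through hole, at the tray's underside, 40 mm from the tray's centre towards +x. Diameter 19 mm.
- narrow_hole (a point): Centre of the narrow through hole, at the tray's underside, 40 mm from the tray's centre towards -x. Diameter 13 mm.
- base: The turntable, fixed to the bench: cream round foot (diameter 170 mm, 30 mm high), white column (diameter 90 mm), grey seat disc (diameter 132 mm) with its top 90 mm above the bench, and two upright steel pegs on it. Origin: centre of the foot's underside; z up; x points to the wide peg and the yellow marks on disc and foot.
- seat (a point): Centre of the top face of the grey seat disc, 90 mm above the bench, axes as the base's. The tray's underside lies on this face when fully home, centred here, its x along this x.
- wide_peg (a point): Top of the wide peg: 16 mm diameter, 20 mm tall above the seat, its top 5 mm tapering; 40 mm from the seat's centre towards +x.
- narrow_peg (a point): Top of the narrow peg: 10 mm diameter, 20 mm tall above the seat, its top 5 mm tapering; 40 mm from the seat's centre towards -x.
- spare: The empty tray, same shape and size as the full one but with a grey grip and dark empty pockets, no vials; loose on the bench, to be left alone. Origin: centre of the underside; x to its wide hole.
- solvent: Loose amber bottle, 70 mm diameter, 150 mm tall, standing on the bench, to be left alone. Origin: centre of the underside.
- beaker: Loose clear beaker, 68 mm diameter, 85 mm tall, to be left alone. Origin: centre of the underside.
- capjar: Loose clear jar with blue cap, 56 mm diameter, 60 mm tall, to be left alone. Origin: centre of the underside.
- spanner: Loose steel wrench lying flat on the bench, roughly crosswise (along y), to be left alone. Origin: about its middle, at its underside.
There are look-alikes about, which are no part of the job. What is shaped like the base but red or turquoise is not meant.

How it is judged (in metres and radians):
On the way:
1. still held in the gripper, the tray has been lowered over both pegs to within 6 mm of the seat (contact force between the fingers and tray above 2 N and z of tray in the frame of seat below 0.006 m and horizontal distance between wide_hole and wide_peg below 0.005 m and horizontal distance between narrow_hole and narrow_peg below 0.005 m), for 0.1 s.
At the end, for the whole second after the job is handed in: The full tray lies flush on the turntable seat (underside within 3 mm of the seat's top, tilt under 0.04 rad), wide hole over the wide peg and narrow hole over the narrow peg (each within 4 mm horizontally), released and at rest (z of tray in the frame of seat between -0.003 and 0.003 m and horizontal distance between wide_hole and wide_peg below 0.004 m and horizontal distance between narrow_hole and narrow_peg below 0.004 m and angle between tray's own z axis and vertical below 0.04 rad and linear speed of tray below 0.02 m/s); the robot touches nothing.
It fails at once if the full tray is tipped by more than 0.4 rad (angle between tray's own z axis and vertical above 0.4 rad).
It fails at once if the empty tray is moved by more than 25 mm (distance of spare from where it was at the start of the episode above 0.025 m).
It fails at once if the bottle, the beaker, the jar or the wrench is moved by more than 25 mm (distance of any of solvent, beaker, capjar, spanner from where it was at the start of the episode above 0.025 m).
It also fails if it takes over 40 s, if anything falls off the work surface, if the arm or the gripper's body presses on something with over 40 N, if the wrist force passes 120 N, or if a joint passes its speed limit or range.

## Working session

There is one attempt and no reset: what is moved stays moved. The work goes in short steps, Python scripts to look and compute and a tool call to move; the robot and the scene stay as the last step left them, time stands still between calls to the robot, and variables do not carry over. Pictures are saved under pics/ and viewed, and the job is handed in when it is done.

Besides the shell and the picture viewer there is one more tool, called after "Emit:" in YAML: its name, and indented under it one key for each argument. step_arm: Moves the arm, as the interface text tells. Its arguments: {"type":"object","properties":{"increments":{"type":"array","items":{"type":"array","items":{"type":"number"}}},"newtons":{"type":"number"}},"required":["increments"]}

```bash
ls; mkdir -p pics
python3 - <<'E'
from bench import sensors, vision, env
import numpy as np, cv2
s=sensors.read_state(); print(s)
for n in ["side","top"]:
    p,d=vision.snapshot(n); np.savez(f"pics/{n}0.npz",p=p,d=d); cv2.imwrite(f"pics/{n}0.png",p[:,:,::-1])
    c=vision.get_calibration(n); print(n,np.round(c["camera_matrix"],1).tolist(),np.round(c["camera_from_world"],4).tolist())
E
```

```text
pics
{'t': 0.0, 'joint_positions': array([-7.32297635e+01,  1.40837736e+01,  8.93269089e+01,  2.76325537e-04,
        7.66995151e+01, -9.97723032e+00]), 'qd': array([ 0.07486835,  0.05730308, -0.00100469,  0.16881843, -0.00376528,
        0.05816566]), 'joint_torque': array([ 1.74479396e-04, -4.29504347e+01, -3.26133478e+01, -1.34059646e-04,
        5.24565650e-03,  9.12421882e-06]), 'tcp_pos': array([ 0.29236971, -0.57994453,  0.24886538]), 'ee_rot': array([[ 4.50057445e-01, -5.50447389e-04,  8.92999436e-01],
       [-8.92997599e-01,  1.84286488e-03,  4.50057654e-01],
       [-1.89341036e-03, -9.99998150e-01,  3.37846862e-04]]), 'wrist_force': array([-0.17669002, -0.73882174, -0.1208536 ]), 'torque': array([0.03606479, 0.00102265, 0.00055403]), 'grip_width': 0.0853827841396561}
side [[436.7, 0.0, 326.8], [0.0, 436.7, 235.4], [0.0, 0.0, 1.0]] [[-0.866, -0.5, 0.0077, 0.4362], [-0.3535, 0.6013, -0.7165, 0.2524], [0.3536, -0.6232, -0.6975, 0.9563], [0.0, 0.0, 0.0, 1.0]]
top [[454.8, 0.0, 320.1], [0.0, 454.8, 238.6], [0.0, 0.0, 1.0]] [[0.0028, -0.9998, -0.0175, 0.0119], [-0.9945, -0.001, -0.1043, 0.5112], [0.1043, 0.0177, -0.9944, 1.2895], [0.0, 0.0, 0.0, 1.0]]
```

View pics/top0.png

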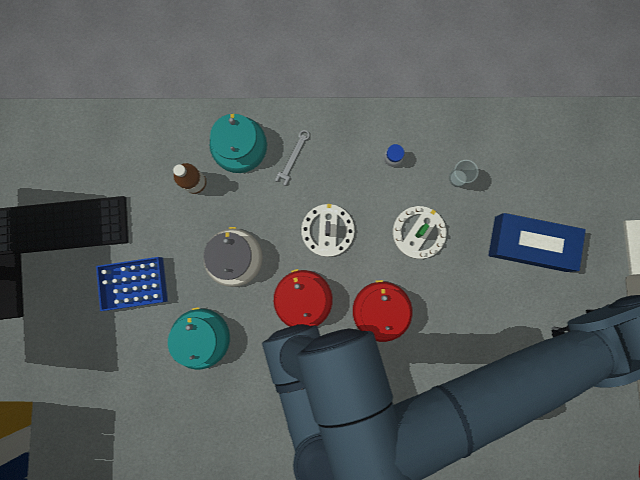

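View pics/side0.png

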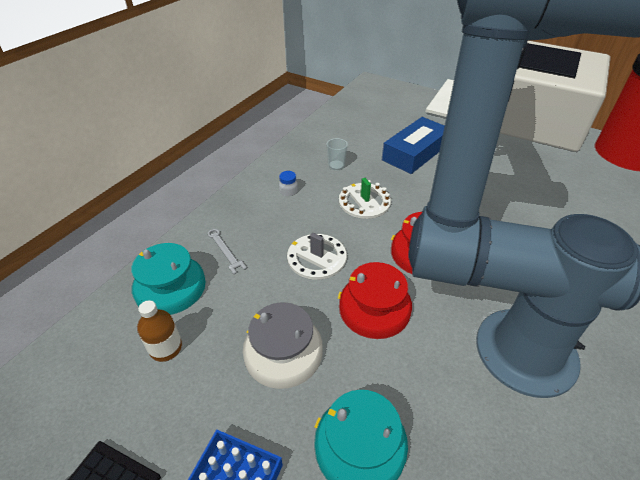

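Both pictures show the full tray (green fin) at top (420,232), the spare (grey fin) at (328,230), and several base shapes. The base shapes are cream/grey at (230,257), teal at (237,142) and (198,338), and red at (302,300) and (382,310). Only the cream foot with the grey disc at (230,257) fits the description. I'll confirm it in a crop.

Run:
```python
import cv2
p=cv2.imread("pics/top0.png"); s=cv2.imread("pics/side0.png")
f=lambda im,x,y,w:cv2.resize(im[y:y+w,x:x+w],(390,390),interpolation=cv2.INTER_CUBIC)
a=cv2.hconcat([f(p,385,197,70),f(p,195,220,72)])
cv2.imwrite("pics/crop1.png",a)
a=cv2.hconcat([f(s,325,160,80),f(s,235,295,96)])
cv2.imwrite("pics/crop2.png",a)
```

```text
(no output)
```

View pics/crop1.png

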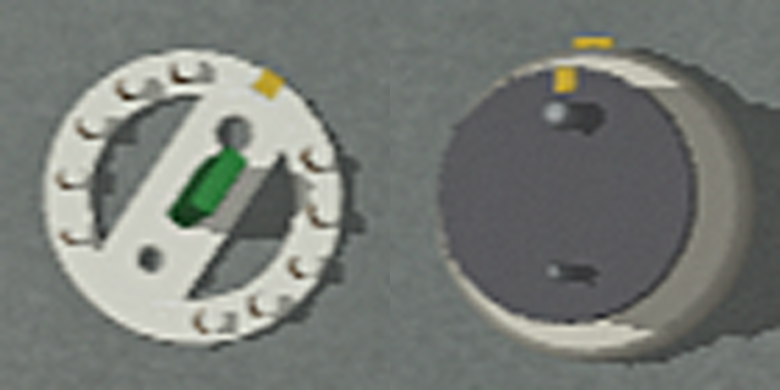

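View pics/crop2.png

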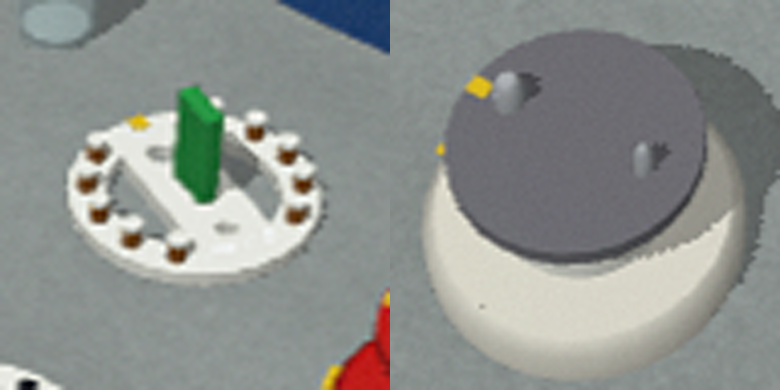

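The crops confirm it. The green-finned tray's yellow mark and wide hole point up-right in the top view. The cream/grey base's yellow mark and wide peg are at the top, near px (226,242). Now I'll measure both.

```bash
cat > h.py <<'E'
import numpy as np, cv2
from bench import sensors, vision, env
def ray(c,px,z):
    K=c["camera_matrix"];T=c["camera_from_world"];R=T[:3,:3];t=T[:3,3]
    px=np.atleast_2d(np.asarray(px,float))
    d=(np.linalg.inv(K)@np.c_[px,np.ones(len(px))].T).T@R
    o=-R.T@t
    return o+d*((z-o[2])/d[:,2])[:,None]
def proj(c,P):
    K=c["camera_matrix"];T=c["camera_from_world"]
    q=np.atleast_2d(P)@T[:3,:3].T+T[:3,3]; q=q@K.T; return q[:,:2]/q[:,2:]
def cloud(c,d):
    K=c["camera_matrix"];T=c["camera_from_world"]
    v,u=np.indices(d.shape); X=np.stack([(u-K[0,2])/K[0,0]*d,(v-K[1,2])/K[1,1]*d,d],-1)
    return (X-T[:3,3])@T[:3,:3]
E
python3 - <<'E'
from h import *
c=vision.get_calibration("top"); f=np.load("pics/top0.npz"); p,d=f["p"],f["d"]
W=cloud(c,d); 
# disc
hsv=cv2.cvtColor(p,cv2.COLOR_RGB2HSV)
reg=np.zeros(d.shape,bool); reg[215:295,190:275]=1
m=reg&(abs(W[...,2]-.09)<.012)&(d>0)
print("disc z",np.median(W[m][:,2]),m.sum())
cn,_=cv2.findContours(m.astype(np.uint8),cv2.RETR_EXTERNAL,cv2.CHAIN_APPROX_NONE); k=max(cn,key=len)[:,0].astype(float)
w=ray(c,k,.09)[:,:2]; e=cv2.minEnclosingCircle(w.astype(np.float32)); print("disc",e)
el=cv2.fitEllipse(w.astype(np.float32)*1000);print(el)
for nm,px in [("wide",(195+163/5.417,220+112/5.417)),("narrow",(195+162/5.417,220+270/5.417))]: print(nm,ray(c,px,.11))
print("mark disc",ray(c,(195+175/5.417,220+80/5.417),.09),"mark foot",ray(c,(195+202/5.417,220+43/5.417),.03))
# tray
for nm,px in [("wide",(427.0,220.7)),("narrow",(412.1,243.5)),("mark",(385+268/5.571,197+83/5.571))]: print(nm,ray(c,px,.012))
reg=np.zeros(d.shape,bool); reg[195:270,380:460]=1
g=reg&(hsv[...,0]>45)&(hsv[...,0]<85)&(hsv[...,1]>110)
X=W[g]; print("green",len(X),X.min(0),X.max(0)); 
t=X[X[:,2]>.07]; print("fin top",t.mean(0),len(t))
m=reg&(hsv[...,1]<40)&(hsv[...,2]>150)
cn,_=cv2.findContours(m.astype(np.uint8),cv2.RETR_EXTERNAL,cv2.CHAIN_APPROX_NONE); k=max(cn,key=len)[:,0].astype(float)
w=ray(c,k,.012)[:,:2]; print(cv2.fitEllipse(cv2.convexHull(w.astype(np.float32)*1000)))
E
```

```text
disc z 0.08936496110273894 1752
disc ((0.45688116550445557, 0.26659268140792847), 0.06630881875753403)
((457.5034484863281, 266.76129150390625), (128.91436767578125, 130.350830078125), 165.39356994628906)
wide [[0.49640112 0.26967102 0.11      ]]
narrow [[0.41723126 0.26821689 0.11      ]]
mark disc [[0.51483353 0.26849393 0.09      ]] mark foot [[0.54159744 0.26788087 0.03      ]]
wide [[ 0.5655836  -0.29975589  0.012     ]]
narrow [[ 0.49850456 -0.2550684   0.012     ]]
mark [[ 0.59164626 -0.31815368  0.012     ]]
green 85 [ 0.51580241 -0.29667987 -0.00154667] [ 0.56068004 -0.26251449  0.08178439]
fin top [ 0.53186444 -0.27491271  0.0770093 ] 52
((533.0921020507812, -275.5677490234375), (153.58253479003906, 154.34341430664062), 40.85874938964844)
```

Run:
```python
from h import *
s=sensors.read_state(); c=vision.get_calibration("wrist"); T=np.linalg.inv(c["camera_from_world"])
R=s["ee_rot"]; print(c["camera_matrix"]); print("cam in tool",R.T@(T[:3,3]-s["tcp_pos"])); print(R.T@T[:3,:3])
```

```text
[[354.41435212   0.         319.87371165]
 [  0.         354.41435212 242.29879856]
 [  0.           0.           1.        ]]
cam in tool [ 0.00051309 -0.12495697  0.06668508]
[[ 9.99999723e-01 -7.22683937e-04 -1.80415706e-04]
 [-2.07082020e-05 -2.69092917e-01  9.63114220e-01]
 [-7.44575765e-04 -9.63113949e-01 -2.69092857e-01]]
```

Emit:
step_arm:
  increments:
    - [1, -0.4, 0, 0.88, 0, 1, 0]
    - [1, -0.8, 0, 1.75, 0, 2, 0]
    - [1, -1.2, 0, 2.6, 0, 3, 0]
    - [1, -1.6, 0, 3.5, 0, 4, 0]
    - [1, -2.0, 0, 4.4, 0, 5, 0]
    - [1, -2.45, 0, 5.25, 0, 6, 0]
    - [1, -2.85, 0, 6.1, 0, 7, 0]
    - [1, -3.25, 0, 7, 0, 8, 0]
    - [1, -3.7, 0, 7.9, 0, 9, 0]
    - [1, -4.08, 0, 8.75, 0, 10.1, 0]
    - [1, -4.08, 0, 8.75, 0, 10.1, 0]
    - [1, -4.08, 0, 8.75, 0, 10.1, 0]
  newtons: 60

```text
t: 1.1
tcp_pos: [0.5324, -0.2754, 0.2494]
ee_rot: [[-0.554, -0.001, 0.833], [-0.833, 0.0, -0.554], [0.0, -1.0, -0.001]]
wrist_force: [-0.1, -0.0, -0.5]
grip_width: 0.0857
```

Run:
```python
from h import *
c=vision.get_calibration("wrist"); p,d=vision.snapshot("wrist"); np.savez("pics/w1.npz",p=p,d=d,K=c["camera_matrix"],T=c["camera_from_world"]); cv2.imwrite("pics/w1.png",p[:,:,::-1])
```

```text
(no output)
```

View pics/w1.png

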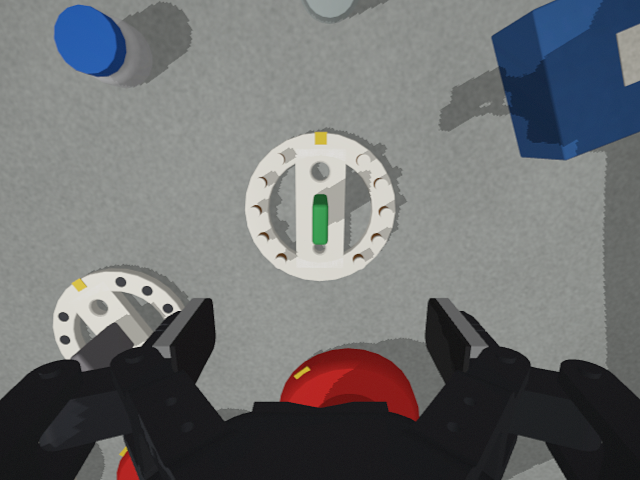

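The wrist view shows the tray centred. Its mark is at (320,138), its wide hole at (320,171), and its fin runs along the image vertical. I'll refine the pose.

Run:
```python
from h import *
f=np.load("pics/w1.npz"); p,d=f["p"],f["d"]; c=dict(camera_matrix=f["K"],camera_from_world=f["T"])
s=sensors.read_state(); R=s["ee_rot"]
hsv=cv2.cvtColor(p,cv2.COLOR_RGB2HSV)
reg=np.zeros(d.shape,bool); reg[125:290,235:410]=1
def tool(P): return (P-s["tcp_pos"])@R*1000
ym=reg&(abs(hsv[...,0].astype(int)-24)<6)&(hsv[...,1]>120)&(hsv[...,2]>140)&(np.indices(d.shape)[0]<150)
print("mark",tool(ray(c,np.argwhere(ym).mean(0)[::-1],.012)),ym.sum())
m=reg&(hsv[...,1]<40)&(hsv[...,2]>170)
cn,_=cv2.findContours(m.astype(np.uint8),cv2.RETR_EXTERNAL,cv2.CHAIN_APPROX_NONE); k=max(cn,key=len)[:,0].astype(float)
e=cv2.fitEllipse((tool(ray(c,k,.012))[:,[0,2]]).astype(np.float32)); print("ring (tool x,z mm)",e)
W=cloud(c,d); g=reg&(hsv[...,0]>45)&(hsv[...,0]<85)&(hsv[...,1]>110)&(W[...,2]>.07)
t=tool(W[g]);print("fin top",t.mean(0),t.min(0),t.max(0))
r=cv2.minAreaRect(t[:,[0,2]].astype(np.float32));print(r)
# hole
hm=np.zeros(d.shape,bool); hm[158:186,306:334]=1; hm&=(hsv[...,2]<160)
print("hole px",np.argwhere(hm).mean(0)[::-1],tool(ray(c,np.argwhere(hm).mean(0)[::-1],.012)))
```

```text
mark [[1.56451574e-01 2.37419266e+02 7.32183436e+01]] 134
ring (tool x,z mm) ((-1.5953483581542969, 0.12314426898956299), (150.6561279296875, 153.7406463623047), 134.44590759277344)
fin top [-5.05968254e-02  1.70303656e+02  2.36951500e+00] [  -5.89639628 -124.90909341  -16.45269666] [  6.19219507 177.46431315  67.76373401]
((0.21975135803222656, 25.654327392578125), (84.21792602539062, 12.056418418884277), 89.87239837646484)
hole px [319.56776557 171.14285714] [[ -0.32853877 237.44730612  40.71490897]]
```

Emit:
step_arm:
  increments:
    - [1, 0, 0.9, 0, 0, 0, 0]
    - [1, 0, 1.8, 0, 0, 0, 0]
    - [1, 0, 2.7, 0, 0, 0, 0]
    - [1, 0, 3.5, 0, 0, 0, 0]
    - [1, 0, 4.2, 0, 0, 0, 0]
    - [1, 0, 4.6, 0, 0, 0, 0]
    - [1, 0, 4.8, 0, 0, 0, 0]
    - [1, 0, 4.8, 0, 0, 0, 0]

```text
t: 1.82
tcp_pos: [0.5298, -0.2774, 0.0558]
ee_rot: [[-0.558, -0.003, 0.83], [-0.83, 0.003, -0.558], [-0.0, -1.0, -0.004]]
wrist_force: [0.1, 0.3, -0.5]
grip_width: 0.0854
```

Emit:
step_arm:
  increments:
    - [-1, 0, 0, 0, 0, 0, 0]
    - [-1, 0, 0, 0, 0, 0, 0]
    - [-1, 0, 0, 0, 0, 0, 0]
    - [-1, 0, 0, 0, 0, 0, 0]
    - [-1, 0, 0, 0, 0, 0, 0]
    - [-1, 0, 0, 0, 0, 0, 0]
    - [-1, 0, 0, 0, 0, 0, 0]
    - [-1, 0, 0, 0, 0, 0, 0]
    - [-1, 0, 0, 0, 0, 0, 0]
    - [-1, 0, 0, 0, 0, 0, 0]
  newtons: 60

```text
t: 2.65
tcp_pos: [0.5323, -0.2772, 0.059]
ee_rot: [[-0.557, 0.001, 0.831], [-0.831, -0.0, -0.557], [-0.0, -1.0, 0.001]]
wrist_force: [-0.2, 2.7, 6.0]
grip_width: 0.0134
```

Emit:
step_arm:
  increments:
    - [-1, 0, -0.3, 0, 0, 0, 0]
    - [-1, 0, -0.8, 0, 0, 0, 0]
    - [-1, 0, -1.5, 0, 0, 0, 0]
    - [-1, 0, -2.2, 0, 0, 0, 0]
    - [-1, 0, -3.0, 0, 0, 0, 0]
    - [-1, 0, -3.7, 0, 0, 0, 0]
    - [-1, 0, -4.2, 0, 0, 0, 0]
    - [-1, 0, -4.5, 0, 0, 0, 0]
    - [-1, 0, -4.5, 0, 0, 0, 0]
    - [-1, 0, -4.5, 0, 0, 0, 0]

```text
t: 3.48
tcp_pos: [0.5311, -0.2769, 0.237]
ee_rot: [[-0.557, -0.001, 0.83], [-0.83, 0.001, -0.557], [0.0, -1.0, -0.001]]
wrist_force: [-0.1, 0.1, -5.5]
grip_width: 0.0132
```

Run:
```python
from h import *
s=sensors.read_state(); print(s["t"],s["tcp_pos"],s["joint_positions"],s["wrist_force"],s["torque"])
c=vision.get_calibration("wrist"); p,d=vision.snapshot("wrist"); np.savez("pics/w2.npz",p=p,d=d,K=c["camera_matrix"],T=c["camera_from_world"]); cv2.imwrite("pics/w2.png",p[:,:,::-1])
```

```text
3.4833 [ 0.53107607 -0.27693989  0.23701723] [-3.83715073e+01  8.01755385e+00  9.75777632e+01 -1.30754512e-02
  7.44866340e+01  8.54885727e+01] [-0.1087957   0.07737459 -5.53617501] [ 0.01995004  0.01436783 -0.00570712]
```

View pics/w2.png

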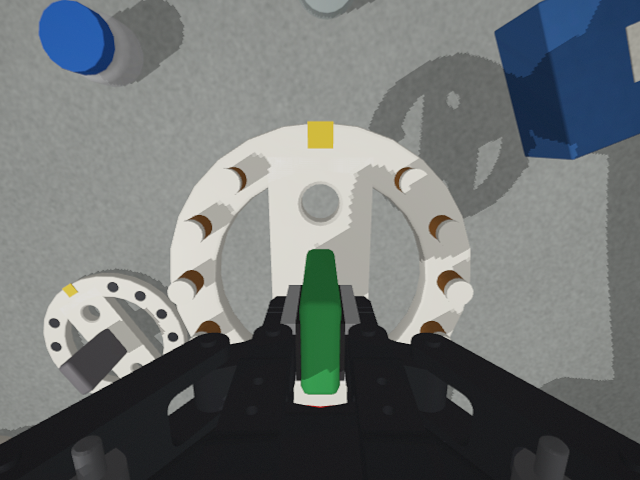

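The tray is held. The wide hole is at (320,203) and the mark at (320,135), both central. I'll measure where the tray sits in the gripper.

Run:
```python
from h import *
f=np.load("pics/w2.npz"); p,d=f["p"],f["d"]; c=dict(camera_matrix=f["K"],camera_from_world=f["T"])
s=sensors.read_state(); R=s["ee_rot"]; tool=lambda P:(P-s["tcp_pos"])@R*1000
W=tool(cloud(c,d).reshape(-1,3)).reshape(480,640,3)
for u,v in [(290,140),(350,140),(290,180),(350,175),(185,240),(455,255),(320,135)]: print(u,v,W[v-2:v+3,u-2:u+3].reshape(-1,3).mean(0).round(1))
A=np.vstack([W[v-2:v+3,u-2:u+3].reshape(-1,3) for u,v in [(290,140),(350,140),(290,180),(345,175),(187,250),(250,165),(290,230)]])
co=np.linalg.lstsq(np.c_[A[:,[0,2]],np.ones(len(A))],A[:,1],rcond=None)[0]; print("plane",co)
yt=co[2]; zw=s["tcp_pos"][2]-yt/1000
hm=np.zeros((480,640),np.uint8); hm[180:228,296:345]=1
hsv=cv2.cvtColor(p,cv2.COLOR_RGB2HSV); 
g=cv2.cvtColor(p,cv2.COLOR_RGB2GRAY)
cv2.imwrite("pics/hole.png",cv2.resize(p[175:235,285:355,::-1],(700,600),interpolation=cv2.INTER_CUBIC))
ym=(abs(hsv[...,0].astype(int)-24)<6)&(hsv[...,1]>120)&(np.indices(d.shape)[0]<160)&(np.indices(d.shape)[0]>115)&(np.indices(d.shape)[1]>290)&(np.indices(d.shape)[1]<350)
q=np.argwhere(ym).mean(0)[::-1]; print("mark",q,tool(ray(c,q,zw)))
ri=[]
ys=np.indices(d.shape)
wh=((hsv[...,1]<45)&(hsv[...,2]>175))
# edges of crossbar in rows 215..245
for cen in [(320,203)]: print("hole at top face",tool(ray(c,cen,zw)))
print(zw)
```

```text
290 140 [-11.7  38.   69.9]
350 140 [15.6 44.5 70. ]
290 180 [-12.7  44.4  51.7]
350 175 [15.9 44.6 54. ]
185 240 [-59.6  28.8  26.3]
455 255 [69.9 44.6 14.1]
320 135 [ 1.7 44.1 72.2]
plane [-6.55065800e-04 -9.82818353e-02  4.76037176e+01]
mark [319.98076923 133.98224852] [[ 1.6548043  47.33383587 72.74713071]]
hole at top face [[ 1.64218363 47.45484407 40.15251885]]
0.1881932673839547
```

View pics/hole.png

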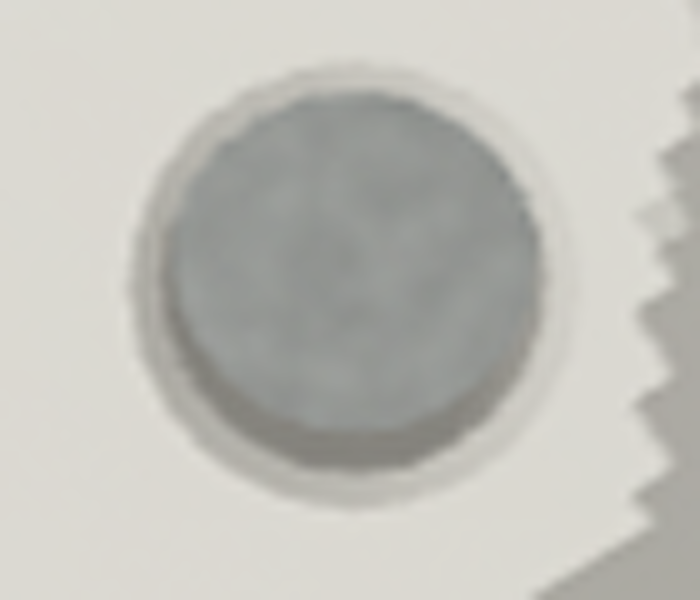

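Emit:
step_arm:
  increments:
    - [-1, -0.2, 0, -0.2, 0, -0.2, 0]
    - [-1, -0.7, 0, -0.75, 0, -0.6, 0]
    - [-1, -1.4, 0, -1.45, 0, -1.2, 0]
    - [-1, -2.1, 0, -2.2, 0, -1.8, 0]
    - [-1, -2.8, 0, -2.9, 0, -2.4, 0]
    - [-1, -3.5, 0, -3.65, 0, -3.0, 0]
    - [-1, -4.2, 0, -4.4, 0, -3.6, 0]
    - [-1, -4.9, 0, -5.1, 0, -4.2, 0]
    - [-1, -5.6, 0, -5.85, 0, -4.8, 0]
    - [-1, -6.2, 0, -6.5, 0, -5.3, 0]
    - [-1, -6.6, 0, -6.95, 0, -5.6, 0]
    - [-1, -6.8, 0, -7.15, 0, -5.8, 0]

```text
t: 4.53
tcp_pos: [0.443, 0.111, 0.236]
ee_rot: [[0.022, -0.004, 1.0], [-1.0, 0.001, 0.022], [-0.001, -1.0, -0.004]]
wrist_force: [0.1, 0.4, -3.8]
grip_width: 0.0139
```

Emit:
step_arm:
  increments:
    - [-1, 0, 0, 0, 0, 0, 0]
    - [-1, 0, 0, 0, 0, 0, 0]
    - [-1, 0, 0, 0, 0, 0, 0]

```text
t: 4.78
tcp_pos: [0.4456, 0.1072, 0.2373]
ee_rot: [[0.015, -0.001, 1.0], [-1.0, -0.001, 0.015], [0.0, -1.0, -0.001]]
wrist_force: [-0.7, -0.4, -5.2]
grip_width: 0.0136
```

```bash
cat > snap.py <<'E'
from h import *
import sys
def snap(n,cam="wrist"):
    s=sensors.read_state(); c=vision.get_calibration(cam); p,d=vision.snapshot(cam)
    np.savez(f"pics/{n}.npz",p=p,d=d,K=c["camera_matrix"],T=c["camera_from_world"],R=s["ee_rot"],t=s["tcp_pos"]); cv2.imwrite(f"pics/{n}.png",p[:,:,::-1])
    print(s["t"],s["tcp_pos"],s["ee_rot"].round(4).tolist(),s["wrist_force"].round(1),s["grip_width"])
snap(sys.argv[1],sys.argv[2] if len(sys.argv)>2 else "wrist")
E
python3 snap.py w3
```

```text
4.7833 [0.44557721 0.10722068 0.23734205] [[0.0155, -0.0011, 0.9999], [-0.9999, -0.0005, 0.0155], [0.0005, -1.0, -0.0011]] [-0.7 -0.4 -5.2] 0.013625468735341546
```

View pics/w3.png

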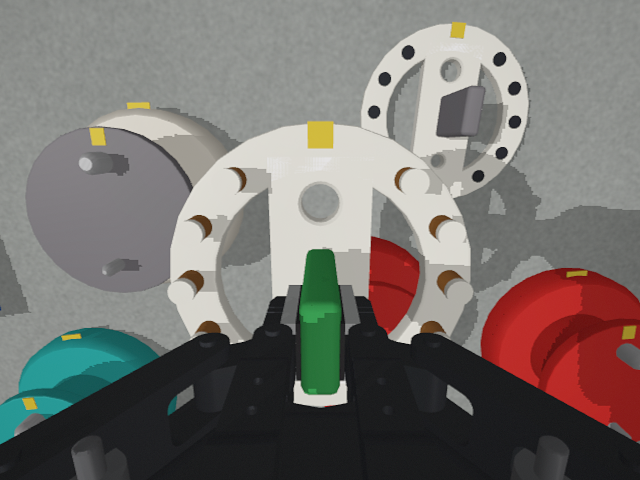

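The base is on the left of the view. Its wide peg top is near (86,164), its narrow peg top near (108,270), and the disc mark at (97,136). I'll refine these on a crop.

Run:
```python
import cv2
p=cv2.imread("pics/w3.png")
a=cv2.resize(p[140:190,70:135],(780,600),interpolation=cv2.INTER_CUBIC)
b=cv2.resize(p[250:290,90:145],(770,560),interpolation=cv2.INTER_CUBIC)
cv2.imwrite("pics/pw.png",a); cv2.imwrite("pics/pn.png",b)
```

```text
(no output)
```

View pics/pw.png

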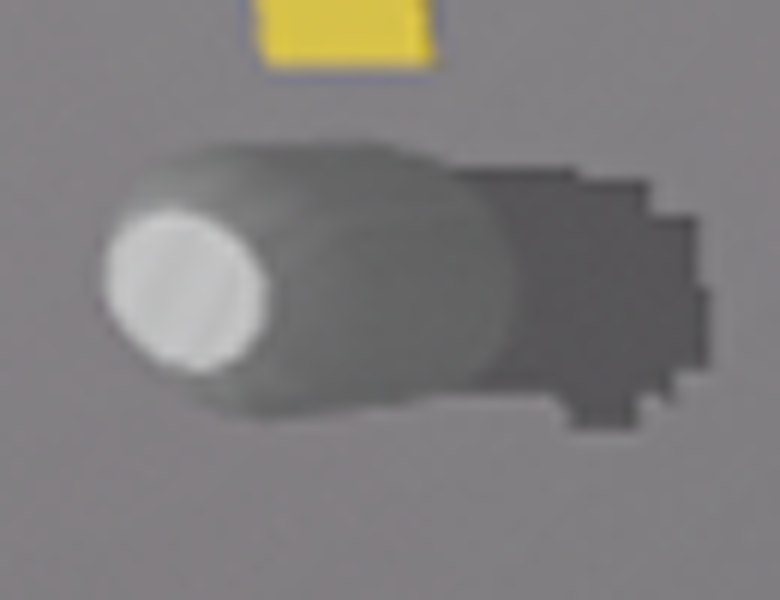

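View pics/pn.png

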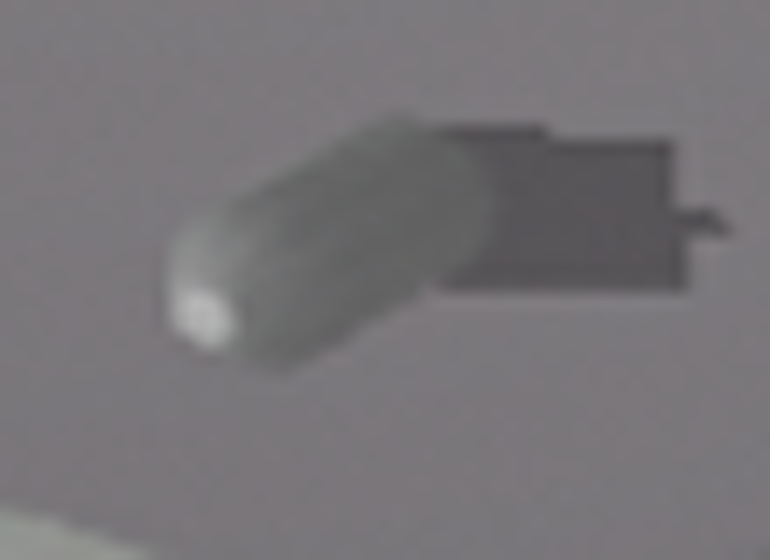

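Run:
```python
from h import *
f=np.load("pics/w3.npz"); c=dict(camera_matrix=f["K"],camera_from_world=f["T"]); d=f["d"]
R,t=f["R"],f["t"]; tool=lambda P:(P-t)@R*1000
w=ray(c,(85.0,163.67),.110); n=ray(c,(104.07,272.36),.110)
zt=t[2]-.0463
h=ray(c,(319.6,203.0),zt); m=ray(c,(320,134.),zt)
print("wide",w,"narrow",n,"len",np.linalg.norm(w-n)*1e3,"yaw",np.degrees(np.arctan2(*(w-n)[0,[1,0]])), "mid",(w+n)/2)
print("tool: wide",tool(w),"narrow",tool(n),"hole",tool(h),"mark",tool(m))
print("tray dir (hole->mark)",np.degrees(np.arctan2(*(m-h)[0,[1,0]])),"tool z yaw",np.degrees(np.arctan2(R[1,2],R[0,2])))
W=cloud(c,d); print("disc z",np.median(W[200:240,60:150].reshape(-1,3)[:,2]), "ring top z", W[160:200,280:300,2].mean(),W[165:195,345:358,2].mean())
print([sensors.read_state()["tcp_pos"] for _ in range(2)])
# crossbar edges direction
g=cv2.cvtColor(f["p"],cv2.COLOR_RGB2GRAY).astype(int)
for v in (195,210,225,240): 
    gr=np.diff(g[v]); print(v,255+np.argmin(gr[255:285]) if 0 else (260+np.argmax(abs(gr[260:290])),360+np.argmax(abs(gr[360:385]))))
```

```text
wide [[0.49640287 0.27029199 0.11      ]] narrow [[0.41596736 0.26907369 0.11      ]] len 80.44474165838918 yaw 0.8677568485585443 mid [[0.45618511 0.26968284 0.11      ]]
tool: wide [[-162.32875034  127.19966544   53.48947145]] narrow [[-162.35539472  127.29211065  -26.95521267]] hole [[ 0.9197716  46.255608   39.05480885]] mark [[ 1.13383588 46.21880676 71.16713802]]
tray dir (hole->mark) 0.5047999415242416 tool z yaw 0.8867011142319867
disc z 0.09110936547713064 ring top z 0.1921466536175336 0.19308431870276974
[array([0.44575117, 0.10702031, 0.23754314]), array([0.44575117, 0.10702031, 0.23754314])]
195 (np.int64(267), np.int64(384))
210 (np.int64(268), np.int64(371))
225 (np.int64(269), np.int64(370))
240 (np.int64(269), np.int64(370))
```

Emit:
step_arm:
  increments:
    - [-1, -0.3, 0, 0.03, 0, 0, 0]
    - [-1, -0.9, 0, 0.08, 0, 0, 0]
    - [-1, -1.6, 0, 0.14, 0, 0, 0]
    - [-1, -2.3, 0, 0.2, 0, 0, 0]
    - [-1, -3.0, 0, 0.26, 0, 0, 0]
    - [-1, -3.6, 0.1, 0.32, 0, 0, 0]
    - [-1, -3.95, 0.4, 0.36, 0, 0, 0]
    - [-1, -4.08, 0.8, 0.36, 0, 0, 0]
    - [-1, -4.08, 1.1, 0.36, 0, 0, 0]
    - [-1, -4.08, 1.3, 0.36, 0, 0, 0]
    - [-1, -4.08, 1.4, 0.36, 0, 0, 0]
    - [-1, -4.08, 1.4, 0.36, 0, 0, 0]

```text
t: 5.83
tcp_pos: [0.4571, 0.2702, 0.1808]
ee_rot: [[0.015, -0.002, 1.0], [-1.0, -0.001, 0.015], [0.001, -1.0, -0.002]]
wrist_force: [0.3, 0.4, -4.2]
grip_width: 0.0134
```

Emit:
step_arm:
  increments:
    - [-1, 0, 0, 0, 0, 0, 0]
    - [-1, 0, 0, 0, 0, 0, 0]
    - [-1, 0, 0, 0, 0, 0, 0]

```text
t: 6.08
tcp_pos: [0.458, 0.2713, 0.183]
ee_rot: [[0.016, 0.002, 1.0], [-1.0, 0.001, 0.016], [-0.001, -1.0, 0.002]]
wrist_force: [0.8, 0.1, -5.1]
grip_width: 0.0134
```

```bash
python3 snap.py w4; python3 snap.py s4 side
python3 - <<'E'
import cv2
p=cv2.imread("pics/w4.png"); a=cv2.resize(p[165:245,270:370],(500,400),interpolation=cv2.INTER_CUBIC)
s=cv2.imread("pics/s4.png"); b=cv2.resize(s[220:380,200:360],(400,400),interpolation=cv2.INTER_CUBIC)[:, :300]
cv2.imwrite("pics/c4.png",cv2.hconcat([a,b]))
E
```

```text
6.0833 [0.45801097 0.27131667 0.18302283] [[0.016, 0.0018, 0.9999], [-0.9999, 0.0006, 0.016], [-0.0006, -1.0, 0.0018]] [ 0.8  0.1 -5.1] 0.01337351918646372
6.1333 [0.45788918 0.27137677 0.18291403] [[0.0162, 0.0016, 0.9999], [-0.9999, 0.0005, 0.0162], [-0.0005, -1.0, 0.0016]] [-0.4 -0.5 -4.1] 0.013221347618240094
```

View pics/w4.png

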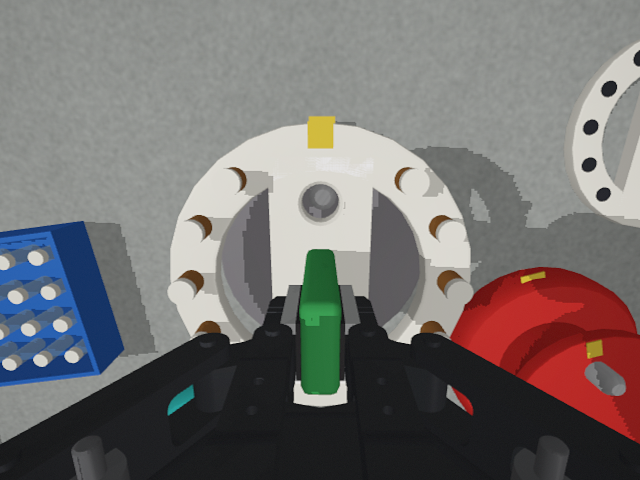

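View pics/c4.png

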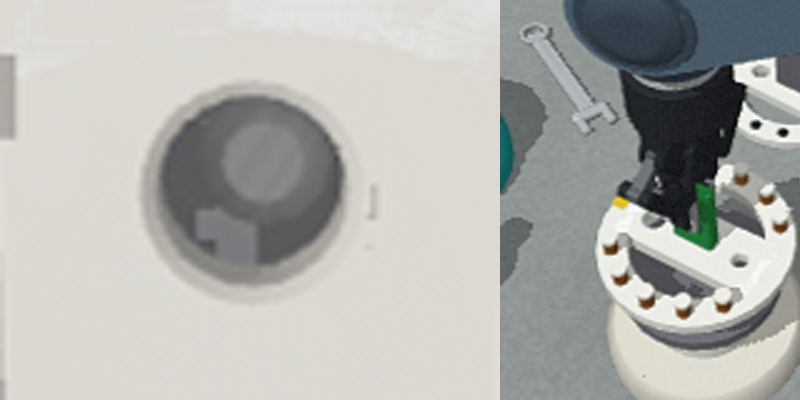

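```bash
cat > rel.py <<'E'
from h import *
def rel(n,tip,hole,yt=.0463):
    f=np.load(f"pics/{n}.npz"); c=dict(camera_matrix=f["K"],camera_from_world=f["T"])
    R,t=f["R"],f["t"]; tool=lambda P:(P-t)@R*1000
    a=tool(ray(c,tip,.110)); b=tool(ray(c,hole,t[2]-yt)); print("tip",a,"hole",b,"diff",a-b)
E
python3 - <<'E'
from rel import *
rel("w4",(322.1,197.1),(320.0,202.9)); rel("w4",(322.1,197.1),(320.0,202.9),.0445)
E
```

```text
tip [[ 2.31984054 73.09012751 38.01457577]] hole [[ 1.13657116 46.36990566 39.10306642]] diff [[ 1.18326938 26.72022185 -1.08849065]]
tip [[ 2.31984054 73.09012751 38.01457577]] hole [[ 1.1362735  44.57043188 39.39669203]] diff [[ 1.18356704 28.51969564 -1.38211626]]
```

Emit:
step_arm:
  increments:
    - [-1, 0.03, 0.05, -0.03, 0, 0, 0]
    - [-1, 0.03, 0.15, -0.03, 0, 0, 0]
    - [-1, 0.03, 0.28, -0.03, 0, 0, 0]
    - [-1, 0.03, 0.28, -0.03, 0, 0, 0]
    - [-1, 0.03, 0.28, -0.03, 0, 0, 0]
    - [-1, 0.03, 0.28, -0.03, 0, 0, 0]

```text
t: 6.68
tcp_pos: [0.4562, 0.2702, 0.1706]
ee_rot: [[0.017, -0.0, 1.0], [-1.0, -0.0, 0.017], [0.0, -1.0, -0.0]]
wrist_force: [0.9, -0.3, -4.9]
grip_width: 0.0134
```

```bash
python3 snap.py w5; python3 snap.py s5 side
python3 - <<'E'
import cv2
p=cv2.imread("pics/w5.png"); a=cv2.resize(p[165:245,270:370],(500,400),interpolation=cv2.INTER_CUBIC)
s=cv2.imread("pics/s5.png"); b=cv2.resize(s[280:340,270:315],(300,400),interpolation=cv2.INTER_CUBIC)
cv2.imwrite("pics/c5.png",cv2.hconcat([a,b]))
E
```

```text
6.6833 [0.45616153 0.27019987 0.17063359] [[0.0166, -0.0002, 0.9999], [-0.9999, -0.0001, 0.0166], [0.0001, -1.0, -0.0002]] [ 0.9 -0.3 -4.9] 0.013353586072168598
6.7333 [0.4562546  0.27021543 0.17083596] [[0.0165, 0.0001, 0.9999], [-0.9999, 0.0, 0.0165], [-0.0, -1.0, 0.0001]] [ 0.1 -0.6 -4.3] 0.013120050221433284
```

View pics/c5.png

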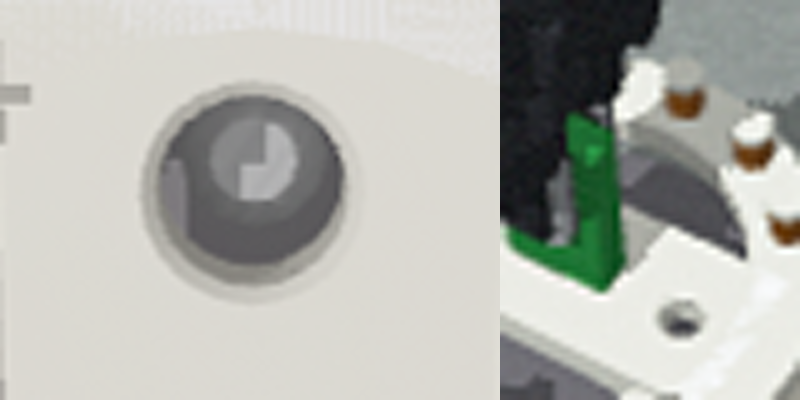

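Run:
```python
from rel import *
rel("w5",(320.3,196.5),(319.9,202.9)); rel("w5",(320.3,196.5),(319.9,202.9),.0445)
# narrow check in side image: where would the narrow hole/peg lie
c=vision.get_calibration("side")
print(proj(c,[[.416,.2691,.110],[.4163,.2691,.1245]]))
```

```text
tip [[ 1.29169042 60.62584218 40.10902984]] hole [[ 1.08109029 46.29244397 39.06830739]] diff [[ 0.21060013 14.33339822  1.04072245]]
tip [[ 1.29169042 60.62584218 40.10902984]] hole [[ 1.08133017 44.49238653 39.36225221]] diff [[ 0.21036025 16.13345565  0.74677763]]
[[297.45716006 331.16113151]
 [297.03504413 326.89092317]]
```

Emit:
step_arm:
  increments:
    - [-1, 0, 0.04, 0.01, 0, 0, 0]
    - [-1, 0, 0.08, 0.01, 0, 0, 0]
    - [-1, 0, 0.12, 0.01, 0, 0, 0]
    - [-1, 0, 0.16, 0.01, 0, 0, 0]
    - [-1, 0, 0.2, 0.01, 0, 0, 0]
    - [-1, 0, 0.2, 0.01, 0, 0, 0]

```text
t: 7.28
tcp_pos: [0.4563, 0.2701, 0.1623]
ee_rot: [[0.016, -0.001, 1.0], [-1.0, -0.0, 0.016], [0.0, -1.0, -0.001]]
wrist_force: [0.2, 0.4, -5.7]
grip_width: 0.0133
```

```bash
python3 snap.py w6; python3 snap.py s6 side
python3 - <<'E'
import cv2
p=cv2.imread("pics/w6.png"); a=cv2.resize(p[165:245,270:370],(500,400),interpolation=cv2.INTER_CUBIC)
s=cv2.imread("pics/s6.png"); b=cv2.resize(s[280:340,270:315],(300,400),interpolation=cv2.INTER_CUBIC)
cv2.imwrite("pics/c6.png",cv2.hconcat([a,b]))
E
```

```text
7.2833 [0.45631816 0.27009656 0.16229407] [[0.0165, -0.0008, 0.9999], [-0.9999, -0.0003, 0.0165], [0.0003, -1.0, -0.0008]] [ 0.2  0.4 -5.7] 0.013306187214918538
7.3333 [0.45639416 0.27014943 0.16249167] [[0.0166, -0.0005, 0.9999], [-0.9999, -0.0002, 0.0166], [0.0002, -1.0, -0.0005]] [ 0.  -0.5 -4.8] 0.0135439395073052
```

View pics/c6.png

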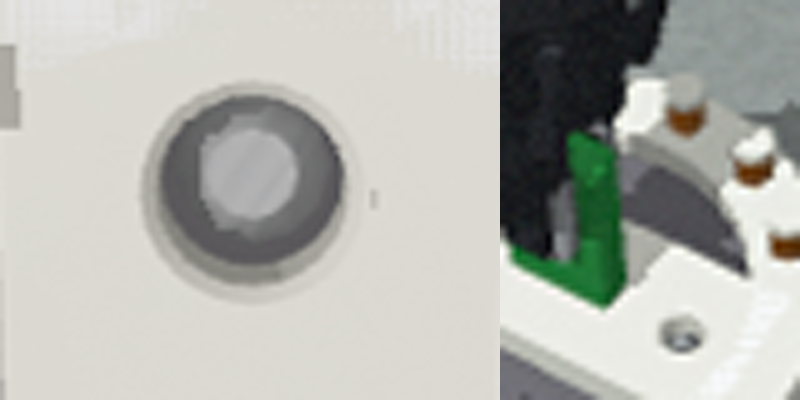

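Run:
```python
from rel import *
rel("w6",(319.1,199.1),(319.9,202.9)); rel("w6",(319.1,199.1),(319.9,202.9),.0445)
```

```text
tip [[ 0.68207308 52.26212178 40.02479205]] hole [[ 1.08299022 46.26891318 39.08209037]] diff [[-0.40091714  5.9932086   0.94270168]]
tip [[ 0.68207308 52.26212178 40.02479205]] hole [[ 1.08322392 44.4686766  39.37601567]] diff [[-0.40115084  7.79344518  0.64877638]]
```

Emit:
step_arm:
  increments:
    - [-1, 0, 0.03, 0, 0, 0, 0]
    - [-1, 0, 0.06, 0, 0, 0, 0]
    - [-1, 0, 0.1, 0, 0, 0, 0]
    - [-1, 0, 0.14, 0, 0, 0, 0]
    - [-1, 0, 0.17, 0, 0, 0, 0]
    - [-1, 0, 0.2, 0, 0, 0, 0]
    - [-1, 0, 0.2, 0, 0, 0, 0]

```text
t: 7.97
tcp_pos: [0.4564, 0.2701, 0.1544]
ee_rot: [[0.017, -0.001, 1.0], [-1.0, -0.0, 0.017], [0.0, -1.0, -0.001]]
wrist_force: [0.4, -0.1, -4.9]
grip_width: 0.0134
```

Emit:
step_arm:
  increments:
    - [-1, -0.01, 0.03, 0.01, 0, 0, 0]
    - [-1, -0.01, 0.06, 0.01, 0, 0, 0]
    - [-1, -0.01, 0.09, 0.01, 0, 0, 0]
    - [-1, -0.01, 0.12, 0.01, 0, 0, 0]
    - [-1, -0.01, 0.14, 0.01, 0, 0, 0]
    - [-1, -0.01, 0.14, 0.01, 0, 0, 0]

```text
t: 8.47
tcp_pos: [0.457, 0.2706, 0.1492]
ee_rot: [[0.016, 0.0, 1.0], [-1.0, 0.0, 0.016], [-0.0, -1.0, 0.0]]
wrist_force: [-0.5, -0.6, -3.6]
grip_width: 0.0136
```

Emit:
step_arm:
  increments:
    - [-1, 0, 0.02, 0, 0, 0, 0]
    - [-1, 0, 0.04, 0, 0, 0, 0]
    - [-1, 0, 0.05, 0, 0, 0, 0]
    - [-1, 0, 0.05, 0, 0, 0, 0]

```text
t: 8.8
tcp_pos: [0.4571, 0.2706, 0.149]
ee_rot: [[0.017, -0.0, 1.0], [-1.0, -0.0, 0.017], [0.0, -1.0, -0.0]]
wrist_force: [-7.0, -2.6, 8.7]
grip_width: 0.0134
```

```bash
python3 snap.py w7; python3 snap.py s7 side
python3 - <<'E'
import cv2
p=cv2.imread("pics/w7.png"); a=cv2.resize(p[165:245,270:370],(500,400),interpolation=cv2.INTER_CUBIC)
s=cv2.imread("pics/s7.png"); b=cv2.resize(s[280:360,250:310],(300,400),interpolation=cv2.INTER_CUBIC)
cv2.imwrite("pics/c7.png",cv2.hconcat([a,b]))
E
```

```text
8.8 [0.45710498 0.27062778 0.14898445] [[0.0167, -0.0003, 0.9999], [-0.9999, -0.0004, 0.0167], [0.0004, -1.0, -0.0003]] [-7.  -2.6  8.7] 0.013447328931934118
8.85 [0.45704931 0.27066016 0.14895638] [[0.0168, -0.0003, 0.9999], [-0.9999, -0.0004, 0.0168], [0.0004, -1.0, -0.0003]] [-6.8 -3.3  7.5] 0.013148362224304364
```

View pics/c7.png

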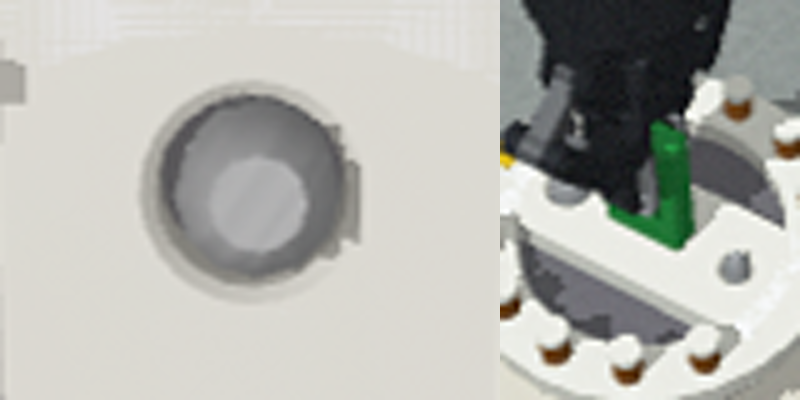

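The pegs show through both holes and the force has turned to contact. TCP 0.149 − 0.059 = 0.090, which is the seat height. I'll check flushness with depth.

Run:
```python
from h import *
f=np.load("pics/s7.npz"); c=vision.get_calibration("side"); W=cloud(c,f["d"]); 
x=W-np.array([.4567,.2697,0]); a=np.radians(.9); X=x[...,0]*np.cos(a)+x[...,1]*np.sin(a); Y=-x[...,0]*np.sin(a)+x[...,1]*np.cos(a); r=np.hypot(X,Y); z=W[...,2]
ring=(r>.060)&(r<.072)&(z>.08)&(z<.16); q=ring|((abs(Y)<.02)&(abs(X)<.07)&(z>.085)&(z<.115)); q&=(z<.112)
A=np.c_[X[q],Y[q],np.ones(q.sum())]; b=z[q]
for _ in range(6):
    co=np.linalg.lstsq(A,b,rcond=None)[0]; e=b-A@co; k=abs(e)<.003; A,b=A[k],b[k]
print("tray top plane",co,len(b))
hsv=cv2.cvtColor(f["p"],cv2.COLOR_RGB2HSV)
m=(r<.05)&(abs(Y)>.028)&(z>.08)&(z<.1); print("disc",np.median(z[m]),m.sum())
pg=(np.hypot(X+.04,Y)<.005); print("narrow peg z",np.sort(z[pg])[-10:]);
```

```text
tray top plane [0.00018475 0.00229505 0.10318912] 1147
disc 0.09109881608601514 386
narrow peg z [0.29588597 0.29693068 0.29712835 0.29869347 0.29924763 0.30114052
 0.30219389 0.30284552 0.30548209 0.3062326 ]
```

The tray top is 12.1 mm above the disc with about 0.002 rad tilt, so it is flush. I'll release it and retreat straight up.

Emit:
step_arm:
  increments:
    - [-0.3, 0, 0, 0, 0, 0, 0]
    - [0, 0, 0, 0, 0, 0, 0]
    - [0.3, 0, 0, 0, 0, 0, 0]
    - [0.3, 0, 0, 0, 0, 0, 0]
    - [0.3, 0, 0, 0, 0, 0, 0]
    - [0.3, 0, 0, 0, 0, 0, 0]
    - [0.3, 0, 0, 0, 0, 0, 0]

```text
t: 9.48
tcp_pos: [0.457, 0.2706, 0.1471]
ee_rot: [[0.016, 0.0, 1.0], [-1.0, 0.0, 0.016], [-0.0, -1.0, 0.0]]
wrist_force: [0.1, 0.4, -0.6]
grip_width: 0.0556
```

Emit:
step_arm:
  increments:
    - [0.3, 0, -0.2, 0, 0, 0, 0]
    - [0.3, 0, -0.6, 0, 0, 0, 0]
    - [0.3, 0, -1.2, 0, 0, 0, 0]
    - [0.3, 0, -1.9, 0, 0, 0, 0]
    - [0.3, 0, -2.6, 0, 0, 0, 0]
    - [0.3, 0, -3, 0, 0, 0, 0]
    - [0.3, 0, -3, 0, 0, 0, 0]
    - [0.3, 0, -3, 0, 0, 0, 0]

```text
t: 10.15
tcp_pos: [0.4574, 0.2708, 0.2685]
ee_rot: [[0.017, 0.002, 1.0], [-1.0, 0.001, 0.017], [-0.001, -1.0, 0.002]]
wrist_force: [-0.2, -0.3, -0.5]
grip_width: 0.0557
```

```bash
python3 snap.py w8; python3 snap.py s8 side
python3 - <<'E'
from h import *
f=np.load("pics/s8.npz"); c=vision.get_calibration("side"); W=cloud(c,f["d"]); 
x=W-np.array([.4567,.2697,0]); a=np.radians(.9); X=x[...,0]*np.cos(a)+x[...,1]*np.sin(a); Y=-x[...,0]*np.sin(a)+x[...,1]*np.cos(a); r=np.hypot(X,Y); z=W[...,2]
q=(r<.072)&(z>.085)&(z<.112)&((r>.06)|(abs(Y)<.02))
A=np.c_[X[q],Y[q],np.ones(q.sum())]; b=z[q]
for _ in range(6):
    co=np.linalg.lstsq(A,b,rcond=None)[0]; e=b-A@co; k=abs(e)<.003; A,b=A[k],b[k]
m=(r<.05)&(abs(Y)>.028)&(z>.08)&(z<.1); print("tray top plane",co,len(b),"disc",np.median(z[m]))
E
```

```text
10.15 [0.45742276 0.27076517 0.26848273] [[0.0165, 0.0025, 0.9999], [-0.9999, 0.0008, 0.0165], [-0.0008, -1.0, 0.0025]] [-0.2 -0.3 -0.5] 0.05570900081883783
10.2 [0.4566866  0.270491   0.26680865] [[0.0165, -0.0005, 0.9999], [-0.9999, -0.0002, 0.0165], [0.0002, -1.0, -0.0005]] [-0.3  0.5 -0.2] 0.055266997156551166
tray top plane [ 0.00146156 -0.00080366  0.10322252] 1387 disc 0.09110834150806493
```

View pics/w8.png

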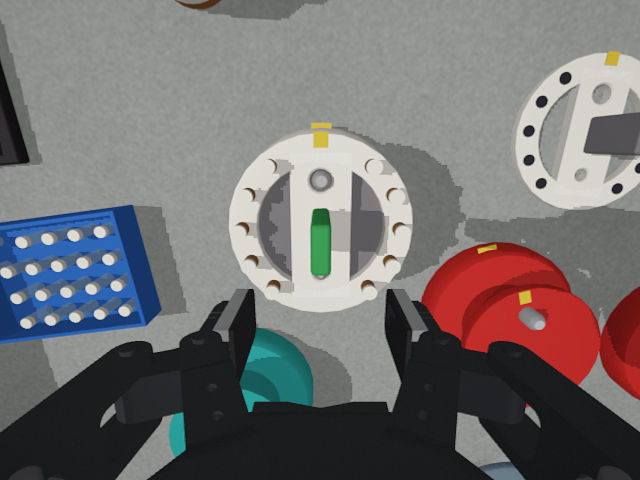

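View pics/s8.png

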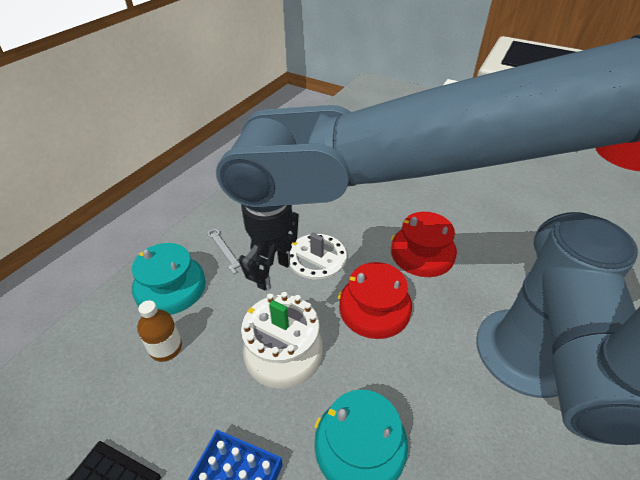

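The tray lies flush on the cream base with the wide peg in the wide hole at (320,180). The marks line up at (320,127) and (320,140). The arm is clear and the spare, wrench and bottle have not moved.

```bash
python3 -c "
from bench import env; print(env.hand_in())"
```

```text
the job is handed in; nothing more can be done
None
```

I gripped the full tray by its green fin and turned it about 35° to match the turntable. I lowered it over both pegs of the cream/grey base, held it until it touched the seat, then let go and moved straight up. The job was handed in at about 10 s; it reports no verdict.

**Checks that passed:**
- **Seating:** after release, the tray top was 12.1 mm above the seat disc (the tray is 12 mm thick), with about 0.002 rad of tilt.
- **Holes and pegs:** the wide peg stands in the wide hole and both yellow marks line up. I saw the narrow peg up through its hole in the side camera just before letting go.
- **Arm clear:** the wrist force is back to about zero.
- **Loose things:** the spare tray, wrench and bottle look unmoved in the side picture. I didn't look at the beaker and jar again; the arm's path stayed well clear of them.

**Measurements that disagreed:** the wrist-camera hole-to-peg offsets varied by about 1 mm between looks. That is within the 1.5 mm clearance. There was also a sideways force of about 7 N while the tray was pressed home, which went away on release.

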